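# Widen the ratchet parcel stop and slide the waiting carton in

## Task

The ratchet stop on the counter's parcel rail is set too narrow for the carton waiting in front of it. Using the fingertips only, press the release key on top of the sliding stop, keep it pressed while you push the stop all the way back along its bar to the end foot, and let the key spring up; then push the waiting carton along the counter, straight into the opened bay, until it meets the bar. Lift nothing, and leave the carton already in the bay and everything else standing where it is.

Things in the scene. Friction and masses are not known exactly. Their poses are not given: they have to be found in the camera images.
- parcel_rail: Fixed parcel rail. Origin on the counter under its bar; x points away from the robot, y along the bar, z up. Steel bar 16 mm square, centre 55 mm high, front face at x = -8 mm. Fixed end plate at +y: inner face y = +100 mm, 82 mm high, x from -75 to +22 mm. End foot, 78 mm high, at y = -117 to -131 mm. The bay, floored by the counter, lies before the bar between end plate and sliding stop.
- jaw (a joint): Travel of the sliding stop in m, towards rail -y: 0 = nearest the end plate, 0.110 = fully back at the end foot. It has a 50 mm long, 44 mm wide carriage on the bar. Ratchet teeth under the bar, 8 mm apart, block it from going back unless the key is held 6 mm or more down; towards the end plate it clicks freely. Sliding takes about 2 N.
- release (a joint): Travel of the release key in m: 0 = up, 0.009 = fully down (about 3 N to start it, 6 N at the bottom; springs back). It may stand up to 5 mm down while a tooth is half engaged.
- key_top (a point): Centre of the top of the release key: ribbed dark steel pad on the sliding stop, 38 mm (rail x) by 34 mm (along the bar), 105 mm above the counter when up, above the bar (rail x = 0, y = 0.026 m - joint jaw). On its -y side (towards the end foot) a wall of the stop, 44 mm wide, top 132 mm high, begins 19 mm from the key's centre: a fingertip on the key pushes the stop by it.
- stop_face (a point): Point on the bay side of the sliding stop's upright face plate (rail y = 0.050 m - joint jaw), 40 mm above the counter, at rail x = -70 mm. The plate is 81 mm high and reaches from rail x = -75 to +22 mm, like the end plate.
- carton: The waiting cardboard carton in front of the bay: 70 mm deep (its x), 64 mm wide (its y), 80 mm high, about 0.3 kg. Origin at the centre of its underside; z up. It slides on the counter. Against the bar its origin lies at rail x = -43 mm.
- filed: The carton already standing in the bay beside the end plate: 70 mm deep (x), 42 mm thick (y), 95 mm high; origin at the centre of its underside. Leave it alone.
- spare: Small carton 75 x 55 x 50 mm behind the rail; origin under its centre. Leave it alone.
- stamp: Wooden hand stamp, 32 mm foot, 74 mm high, to the right of the waiting carton; origin under its centre. Leave it alone.
- tape: Black tape dispenser, 110 x 44 mm, 88 mm high, to the left of the waiting carton; origin under its centre. Leave it alone.
- glue: White plastic glue bottle, 44 mm diameter, 100 mm high, behind the rail; origin under its centre. Leave it alone.
- mug: White mug, 80 mm diameter, 90 mm high, far left; origin under its centre. Leave it alone.
- parcel: Parcel 120 x 90 x 70 mm, to the right; origin under its centre. Leave it alone.

How it is judged:
By the outcome, as a careful person would: the job done as asked, in the order asked, and still so for the second after the job is handed in, with the robot touching nothing.
It also fails if it takes over 54 s, if anything falls off the work surface, if the arm or the gripper's body presses on something with over 40 N, if the wrist force passes 120 N, or if a joint passes its speed limit or range.

## Robot

A 7-joint arm with a two-finger parallel gripper is mounted at the origin on the work surface. World frame = base frame: x ahead of the robot, y to its left, z up, the work surface at z = 0. Lengths are in m, angles in rad, forces in N, time in s.
With the tool pointing down it reaches from about 0.375 to 0.925 m from the base axis. Payload 3.1 kg.
Tool frame: the origin (TCP) lies between the finger pads; the fingertips stand 19 mm ahead of it and the grasp point (between the pads) is the TCP; z points along the fingers, y is the line along which they close (so a half turn about z gives the same grasp; the last joint's range is limited). The gripper opens to 85 mm and grips with 20 to 120 N. Pads are 22 mm wide; open, the fingers measure 114 mm over their backs; the gripper's body (76 mm by 85 mm) begins 54 mm behind the grasp point. The pads swing forward as they close: fully open they stand 13 mm farther back than shut.
Start: joints at [1.243, 0.383, 0.044, 1.598, -0.018, 1.161, -0.05], TCP at [0.148, -0.633, 0.217] pointing down, gripper open.
Joint ranges: [-2.61, 2.61], [-0.41, 2.15], [-1.48, 1.57], [0, 2.5], [-1.57, 4.71], [0.05, 1.97], [-2.85, 2.85]. Speed limits (rad/s): [2.79, 2.79, 3.14, 3.14, 3.14, 3.14, 3.14].

## Interface

Orientations are given as a unit quaternion [x, y, z, w].
In Python, from bench import move_ptp, movel, move_j, move_gripper, pause, inverse_kinematics, read_camera, camera_params, MotionError, sign_off, look_for, tip_of, read_time_s, read_qpos, read_joint_vel, read_effort, read_eef_pos, read_tcp_rot, read_ft_force, read_ft_torque, read_finger_gap, read_grasp_force gives the robot as it stands. Calls block until the motion is done:
- move_ptp(position, orientation): joint-space move of the TCP to a pose.
- movel(position, orientation=None, speed=0.15): straight line of the TCP; orientation=None keeps the orientation; speed is the mean speed in m/s.
- move_j(angles): joint-space move.
- move_gripper(opening, effort=None): finger opening in m; effort is the grip in N (None keeps the last); returns when the fingers have stopped.
- pause(seconds).
- inverse_kinematics(position, orientation): joint angles nearest the present ones, or None.
- read_camera(name): name is "scene" or "top" or "wrist"; returns the picture (400x640x3 uint8, red, green, blue); there is no depth.
- camera_params(name): a dict with "K" (3x3 intrinsics, pixels), "dist_coeffs" ([k1, k2, p1, p2, k3] as OpenCV has them; the pictures are not rectified), "camera_from_world" (4x4, takes a point from world to camera coordinates). Camera axes: x right, y down, z forward; pixel columns grow to the right and rows downward; lengths in m; the calibration is good to about 2 mm. A picture is of the moment at which its call begins: read the wrist's pose just before it. camera_params takes no time and is no camera call; for the wrist camera it gives the pose at the moment of the call.
A pose or a line that the arm cannot do raises MotionError and nothing moves.
- sign_off(): hands the job in; it is judged then, once.
Trained networks look in the newest picture that a camera, given by its name, has taken for a name from the list of things; names that differ only in an ending like _2 or _b are one class to them, and where a whole thing is asked for, a point or a joint stands for the part that bears it (a point fixed in the world has none). Each returns a list of dicts, best first, with "confidence" (0 to 1); they miss things now and then, are a little off and sometimes report something else, mostly with a low value. They report only what shows in the picture. A call takes as long as a camera call.
- look_for(camera, name): "at" ([column, row] in pixels, amid what is visible of it).
- tip_of(camera, name): "at" ([column, row] in pixels: a listed point, or the origin of a listed thing).
Readings, each from a call of its own:
- read_time_s(): time.
- read_qpos(): joint angles.
- read_joint_vel(): joint speeds.
- read_effort(): joint torques, N m.
- read_eef_pos(): TCP position.
- read_tcp_rot(): TCP orientation.
- read_ft_force(): force on the tool from outside, world axes, zero at the start.
- read_ft_torque(): the same for the moment, N m.
- read_finger_gap(): finger opening in m.
- read_grasp_force(): force on a finger pad.
Only numpy, scipy, OpenCV 4.12 (cv2) and the standard library are available. Lean on these libraries where they do the work, as an engineer would, in place of code of your own. Each camera call takes 0.05 s, during which the arm holds its last target. There are 200 camera calls.

## Working session

There is one attempt and no reset: what is moved stays moved. The work goes in short steps, each a Python script; the robot and the scene stay as the last script left them, time stands still between calls to the robot, and variables do not carry over. Pictures are saved under pics/ and viewed, at most 11 in all, crops included, and the job is handed in when it is done.

```bash
mkdir -p pics; ls; cat > h.py <<'E'
from bench import *
import numpy as np, cv2
def ray(cam,px,P=None):
    p=P or camera_params(cam)
    T=np.array(p["camera_from_world"]);R=T[:3,:3];t=T[:3,3]
    n=cv2.undistortPoints(np.array([[px]],float),np.array(p["K"]),np.array(p["dist_coeffs"]))[0,0]
    return -R.T@t, R.T@np.array([n[0],n[1],1.])
def onz(cam,px,z,P=None):
    o,d=ray(cam,px,P); return o+d*(z-o[2])/d[2]
def proj(cam,X,P=None):
    p=P or camera_params(cam)
    T=np.array(p["camera_from_world"])
    return cv2.projectPoints(np.array(X,float).reshape(-1,1,3),cv2.Rodrigues(T[:3,:3])[0],T[:3,3],np.array(p["K"]),np.array(p["dist_coeffs"]))[0][:,0]
def save(cam,name):
    im=read_camera(cam); cv2.imwrite("pics/"+name,im[:,:,::-1]); return im
E
python3 - <<'E'
from h import *
np.set_printoptions(precision=4,suppress=True)
Z=dict(key_top=.105,stop_face=.04)
for c in("top","scene"):
    save(c,c+"0.png")
    print(c,"cam pos",ray(c,[320,200])[0])
    for n in("parcel_rail","key_top","stop_face","carton","filed","spare","stamp","tape","glue","mug","parcel"):
        for r in tip_of(c,n)[:2]: print(n,np.round(r["at"],1),round(r["confidence"],2),onz(c,r["at"],Z.get(n,0)))
print(read_time_s(),read_tcp_rot())
E
```

```text
pics
top cam pos [ 0.4541 -0.013   1.2288]
parcel_rail [314.9 218.8] 0.79 [0.5894 0.0252 0.    ]
key_top [314.7 211.1] 0.49 [0.5987 0.0219 0.105 ]
stop_face [302.1 236.1] 0.72 [0.5371 0.0614 0.04  ]
stop_face [360.6 189.2] 0.36 [ 0.6661 -0.1093  0.04  ]
carton [308.7 265. ] 0.62 [0.4558 0.0467 0.    ]
carton [295.1 171. ] 0.42 [0.7349 0.0806 0.    ]
filed [289.1 227.3] 0.72 [0.5667 0.1015 0.    ]
spare [296.7 169.3] 0.94 [0.7399 0.0757 0.    ]
spare [248.6 240.3] 0.71 [0.532  0.2211 0.    ]
stamp [355.1 258.3] 0.61 [ 0.471  -0.0879  0.    ]
tape [248.2 240.6] 0.56 [0.5312 0.2223 0.    ]
tape [353.4 259.6] 0.54 [ 0.4674 -0.0829  0.    ]
glue [359.2 191.8] 0.61 [ 0.6656 -0.108   0.    ]
mug [184.9 250.6] 0.85 [0.5066 0.411  0.    ]
parcel [461.7 190.5] 0.78 [ 0.6597 -0.413   0.    ]
scene cam pos [1.2856 0.249  0.7079]
parcel_rail [331.9 234. ] 0.84 [0.6056 0.0333 0.    ]
key_top [333.6 202.2] 0.48 [0.5979 0.0312 0.105 ]
key_top [483.3 247.6] 0.24 [0.6218 0.394  0.105 ]
stop_face [351.2 210.4] 0.63 [0.5387 0.0639 0.04  ]
carton [352.9 201.3] 0.96 [0.4527 0.0452 0.    ]
filed [362.1 232.3] 0.76 [0.5691 0.1071 0.    ]
spare [333.8 279.3] 0.86 [0.7476 0.0886 0.    ]
spare [331.3 230.4] 0.46 [0.5932 0.0271 0.    ]
stamp [309.4 193.7] 0.58 [ 0.4676 -0.0885  0.    ]
tape [406.6 235.6] 0.63 [0.5367 0.2221 0.    ]
glue [273.6 236.2] 0.59 [ 0.6715 -0.1084  0.    ]
mug [481.7 249.4] 0.68 [0.5145 0.4156 0.    ]
parcel [183.4 206.1] 0.82 [ 0.6594 -0.409   0.    ]
parcel [334.  233.4] 0.27 [0.6013 0.0378 0.    ]
1.2 [ 0.9934  0.1147 -0.      0.    ]
```

View pics/top0.png

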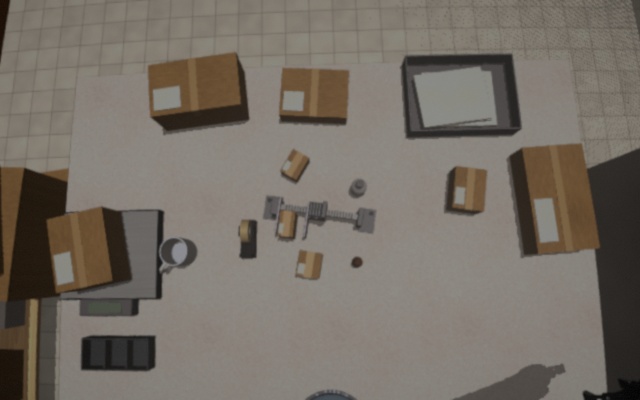

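View pics/scene0.png

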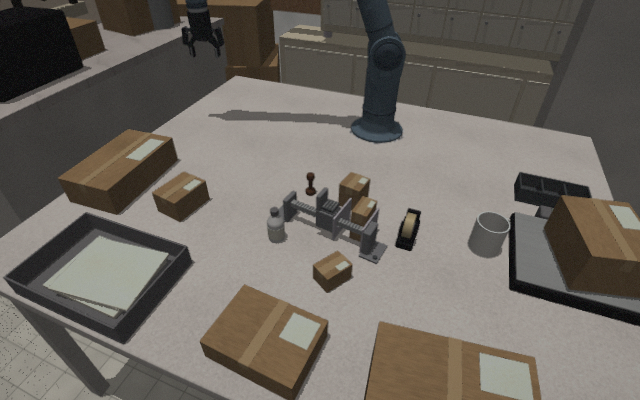

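The top view shows the rail bar running from (272,207) to (367,218), with the stop near (315,212), the waiting carton at (308,264), the stamp at (357,262) and the tape at (247,238). The rail's yaw is about -7°, and the scene view agrees. Next I'll take a closer look with the wrist camera.

```bash
cat >> h.py <<'E'
def q(yaw):  # tool down, tool x at this world angle
    return [float(np.cos(yaw/2)),float(np.sin(yaw/2)),0.,0.]
E
python3 - <<'E'
from h import *
np.set_printoptions(precision=4,suppress=True)
move_gripper(0.0)
move_ptp([0.50,0.03,0.40],q(-0.115-np.pi/2))
print(read_time_s(),read_qpos(),read_eef_pos())
P=camera_params("wrist"); save("wrist","w0.png")
print("cam",ray("wrist",[320,200],P)[0])
Z=dict(key_top=.105,stop_face=.04)
for n in("parcel_rail","key_top","stop_face","carton","filed","stamp"):
    for r in tip_of("wrist",n)[:2]: print(n,np.round(r["at"],1),round(r["confidence"],2),onz("wrist",r["at"],Z.get(n,0),P))
E
```

```text
4.7167 [-1.6539 -0.3648  1.2379  1.7255  0.3441  1.5416  2.5771] [0.5002 0.0293 0.4002]
cam [ 0.4906 -0.0525  0.556 ]
parcel_rail [261.8 145.3] 0.95 [0.6041 0.0219 0.    ]
parcel_rail [318.4 251. ] 0.75 [0.5372 0.218  0.    ]
key_top [244.2 158.6] 0.65 [0.6088 0.0223 0.105 ]
stop_face [301.5 169.7] 0.56 [0.5424 0.0602 0.04  ]
carton [350.3 147.6] 0.8 [0.4637 0.0422 0.    ]
carton [186.4 195.8] 0.57 [0.7462 0.0904 0.    ]
filed [289.9 191.7] 0.94 [0.5709 0.1039 0.    ]
stamp [342.3  60.1] 0.97 [ 0.4628 -0.09    0.    ]
```

View pics/w0.png

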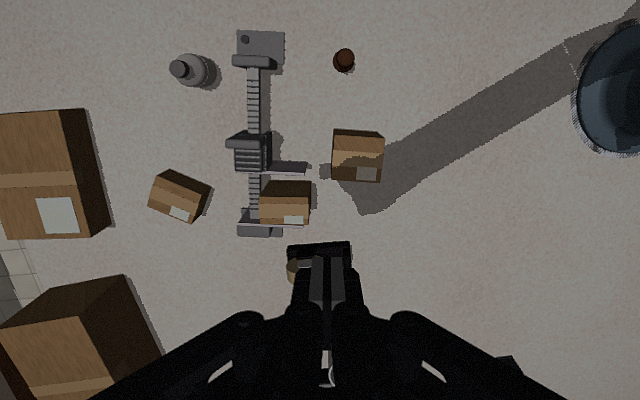

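The wrist view shows the bar as a near-vertical line at column 253, from the foot at (258,50) to the end plate at (258,222). The stop key is at (248,158), the carton top at (357,155) and the filed carton at (286,200). I'll enlarge it to get edges for the yaw.

```bash
python3 - <<'E'
import cv2
im=cv2.imread("pics/w0.png")[25:245,220:400]
im=cv2.convertScaleAbs(im,alpha=1.5,beta=10)
im=cv2.resize(im,None,fx=2.7,fy=2.7,interpolation=cv2.INTER_CUBIC)
for k in range(0,220,20): cv2.putText(im,str(25+k),(0,int(k*2.7)+4),0,.35,(0,255,255),1)
for k in range(0,180,20): cv2.putText(im,str(220+k),(int(k*2.7),8),0,.35,(0,255,0),1); cv2.line(im,(int(k*2.7),10),(int(k*2.7),16),(0,255,0),1)
cv2.imwrite("pics/w0c.png",im)
E
```

```text
(no output)
```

View pics/w0c.png

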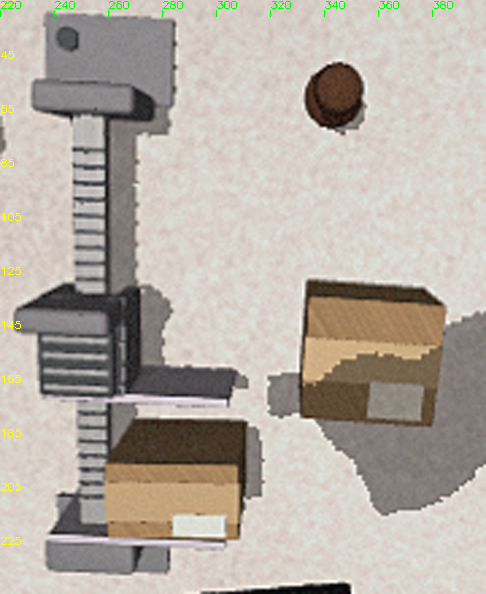

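```bash
python3 - <<'E'
from h import *
np.set_printoptions(precision=4,suppress=True)
P=camera_params("wrist")
def w(cx,cy,z): return onz("wrist",[220+cx/2.7,25+cy/2.7],z,P)[:2]
a,b=w(73,118,.063),w(81,520,.063); d=b-a; print("bar back edge",a,b,"yaw",np.arctan2(-d[0],d[1]))
a,b=w(48,537,.082),w(225,546,.082); d=a-b; print("endplate",a,b,np.hypot(*d),"yaw",np.arctan2(d[1],d[0])); E0=(a,b)
a,b=w(45,397,.081),w(228,406,.081); d=a-b; print("stop bay edge",a,b,np.hypot(*d),"yaw",np.arctan2(d[1],d[0]))
print("key",[w(*c,.105) for c in((40,332),(110,336),(112,397),(41,393))])
print("foot",w(33,80,.078),w(35,110,.078),w(135,112,.078))
c=np.array([w(*c,.08) for c in((308,296),(445,306),(433,426),(301,416))]); print("carton",c.mean(0),c)
e=c[0]-c[1]+c[3]-c[2];f=c[3]-c[0]+c[2]-c[1];print("carton yaw",np.arctan2(e[1],e[0]),np.arctan2(-f[0],f[1]),np.hypot(*e)/2,np.hypot(*f)/2)
c=np.array([w(*c,.095) for c in((106,463),(243,465),(240,538),(108,538))]);print("filed",c.mean(0),c)
print(read_time_s())
for yaw in(-.115+np.pi/2,-.115-np.pi/2,-.115,-.115+np.pi):
  for p in ([.60,.025,.13],[.385,.06,.05]):print(yaw,p,inverse_kinematics(p,q(yaw)))
E
```

```text
bar back edge [ 0.5933 -0.0898] [0.6279 0.1201] yaw -0.16332200213717402
endplate [0.6424 0.1212] [0.5471 0.1374] 0.09668456708618424 yaw -0.16912588973116716
stop bay edge [0.6289 0.0443] [0.535  0.0602] 0.09531253068160316 yaw -0.16748667522903568
key [array([0.6181, 0.0075]), array([0.5847, 0.0135]), array([0.589 , 0.0434]), array([0.6235, 0.0372])]
foot [ 0.6061 -0.1079] [ 0.6077 -0.0945] [ 0.5601 -0.0877]
carton [0.4586 0.046 ] [[0.4875 0.0088]
 [0.4193 0.0216]
 [0.4296 0.0835]
 [0.4979 0.0702]]
carton yaw -0.18923820842090514 -0.16645198779280074 0.06946857591332768 0.062486772883883844
filed [0.5685 0.1044] [[0.6003 0.0795]
 [0.5302 0.0887]
 [0.5371 0.1286]
 [0.6066 0.1206]]
5.0667
1.4557963267948966 [0.6, 0.025, 0.13] [-1.0384  0.8837  1.3715  1.8359 -0.9241  1.2515  0.5031]
1.4557963267948966 [0.385, 0.06, 0.05] [-1.1125  0.2138  0.922   2.356  -0.2744  0.6736 -0.1   ]
-1.6857963267948965 [0.6, 0.025, 0.13] [ 0.2088  0.4121 -0.3904  1.7793  0.1838  0.986   2.7726]
-1.6857963267948965 [0.385, 0.06, 0.05] [-0.5094  0.1496  0.262   2.3343 -0.0627  0.6637  2.8259]
-0.115 [0.6, 0.025, 0.13] [-1.0384  0.8837  1.3715  1.8359 -0.9241  1.2515 -1.0677]
-0.115 [0.385, 0.06, 0.05] [-1.4513  0.5713  1.3984  2.3625 -0.7927  0.845  -1.1776]
3.026592653589793 [0.6, 0.025, 0.13] [-0.8289  0.5405  0.9289  1.8291 -0.5023  1.0276  1.7573]
3.026592653589793 [0.385, 0.06, 0.05] [-1.233   0.2605  1.0652  2.359  -0.3632  0.6871  1.5592]
```

Rail: origin ≈ (0.604, 0.0255), yaw ≈ -0.167, jaw ≈ 0.026. The carton is at rail (-0.147, -0.004) and nearly aligned. Next is the key press and slide.

```bash
cat >> h.py <<'E'
O=np.array([.604,.0255]);PHI=-.167
EX=np.array([np.cos(PHI),np.sin(PHI)]);EY=np.array([-np.sin(PHI),np.cos(PHI)])
def R(x,y,z): p=O+x*EX+y*EY; return [float(p[0]),float(p[1]),float(z)]
def tor(p): d=np.array(p[:2])-O; return np.array([d@EX,d@EY,p[2]])
E
python3 - <<'E'
from h import *
np.set_printoptions(precision=4,suppress=True)
y0=0.026-.026-.004
j=np.array(inverse_kinematics(R(0,y0,.20),q(PHI-np.pi/2)));print(j)
j[6]-=np.pi
move_j(list(j)); print(tor(read_eef_pos()),read_tcp_rot(),read_time_s(),read_ft_force())
f0=np.array(read_ft_force())
Q=q(PHI+np.pi/2)
movel(R(0,y0,.130),Q,.12)
P=camera_params("wrist");save("wrist","w1.png")
for z in(.124,.121,.119,.117,.115,.113,.111):
    movel(R(0,y0,z),Q,.03)
    f=np.array(read_ft_force())-f0
    print(z,tor(read_eef_pos()),f)
    if f[2]>14: break
print(read_time_s())
E
```

```text
[ 0.0399  0.32   -0.1737  1.7224  0.0609  1.1045  2.822 ]
[ 0.0002 -0.0033  0.2005] [0.7633 0.6461 0.0004 0.0002] 7.525 [ 0.2769 -0.3743 -0.0918]
0.124 [-0.0001 -0.0041  0.124 ] [ 0.1203  1.1161 -0.525 ]
0.121 [-0.0003 -0.0041  0.1207] [0.3969 0.4741 0.3165]
0.119 [-0.0001 -0.004   0.1188] [0.4377 0.3303 0.1927]
0.117 [-0.0002 -0.004   0.1168] [-1.3942  0.2288  0.0329]
0.115 [-0.0001 -0.0041  0.1148] [0.6042 0.1705 0.9097]
0.113 [-0.0002 -0.004   0.1128] [-0.1637 -0.1341 -0.1236]
0.111 [-0.0002 -0.004   0.1108] [0.0037 0.3227 0.4936]
10.1583
```

View pics/w1.png

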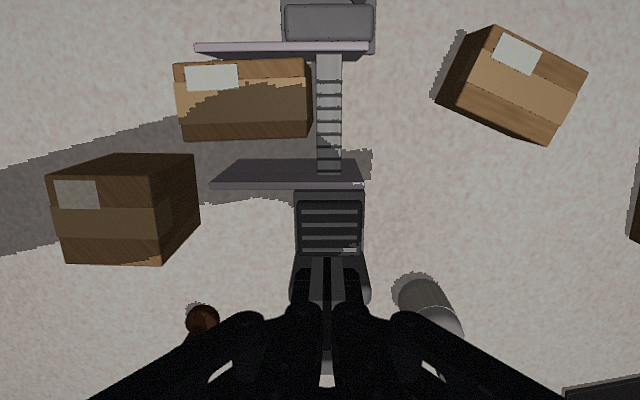

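```bash
python3 - <<'E'
from h import *
np.set_printoptions(precision=4,suppress=True)
print(read_finger_gap(),tor(read_eef_pos()),read_ft_force())
P=camera_params("wrist"); save("wrist","w2.png")
print(proj("wrist",[R(0,-.004,.092),R(0,0,.105),R(0,.017,.105),R(0,-.017,.105),R(0,-.019,.132),R(0,.1,.082)],P))
print(proj("wrist",[R(-.019,.017,.105),R(.019,.017,.105),R(-.075,.1,.082),R(.022,.1,.082)],P))
E
```

```text
7.607886324892431e-05 [-0.0002 -0.004   0.1108] [ 0.2806 -0.0516  0.4018]
[[326.8975 244.3032]
 [326.9062 248.0327]
 [326.9178 217.0233]
 [326.8951 277.107 ]
 [326.907  311.2113]
 [326.9587  41.4925]]
[[288.7197 217.006 ]
 [365.1182 217.0244]
 [175.3781  43.2387]
 [371.872   41.6476]]
```

View pics/w2.png

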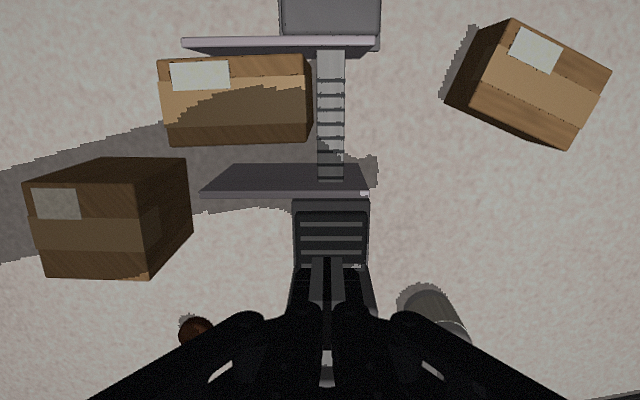

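```bash
python3 - <<'E'
from h import *
np.set_printoptions(precision=4,suppress=True)
P=camera_params("wrist")
for z in(.092,.1,.105,.11,.115,.12): print(z,[tor(onz("wrist",px,z,P)) for px in([313,258],[345,258],[327,205])])
im=cv2.imread("pics/w2.png")[190:320,270:390]
im=cv2.resize(cv2.convertScaleAbs(im,alpha=2.2,beta=20),None,fx=4.5,fy=4.5,interpolation=cv2.INTER_CUBIC)
for k in range(0,130,20): cv2.putText(im,str(190+k),(0,int(k*4.5)+8),0,.4,(0,255,255),1)
for k in range(0,120,20): cv2.putText(im,str(270+k),(int(k*4.5),8),0,.4,(0,255,0),1)
cv2.imwrite("pics/w2c.png",im)
E
```

```text
0.092 [array([-0.0077, -0.0125,  0.092 ]), array([ 0.0102, -0.0125,  0.092 ]), array([0.0001, 0.0189, 0.092 ])]
0.1 [array([-0.0073, -0.0083,  0.1   ]), array([ 0.0098, -0.0083,  0.1   ]), array([0.0001, 0.0216, 0.1   ])]
0.105 [array([-0.0071, -0.0057,  0.105 ]), array([ 0.0095, -0.0057,  0.105 ]), array([0.0001, 0.0233, 0.105 ])]
0.11 [array([-0.0069, -0.0031,  0.11  ]), array([ 0.0092, -0.0031,  0.11  ]), array([0.0001, 0.025 , 0.11  ])]
0.115 [array([-0.0067, -0.0006,  0.115 ]), array([ 0.0089, -0.0006,  0.115 ]), array([0.0001, 0.0267, 0.115 ])]
0.12 [array([-0.0065,  0.002 ,  0.12  ]), array([0.0086, 0.002 , 0.12  ]), array([0.0001, 0.0284, 0.12  ])]
```

View pics/w2c.png

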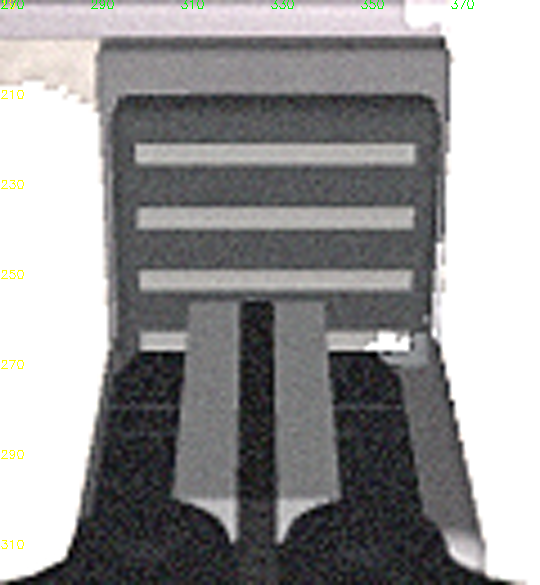

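The close-up shows the key spanning rows 211–267, which puts its centre at rail y ≈ +0.002 (jaw ≈ 0.024). The fingertip end is at row 256, above the key, and no contact force has appeared yet. I'll keep descending under force feedback.

```bash
python3 - <<'E'
from h import *
np.set_printoptions(precision=4,suppress=True)
Q=q(PHI+np.pi/2); y0=-.002
z=.1108
while z>.084:
    z-=.002
    movel(R(0,y0,z),Q,.03)
    f=np.array(read_ft_force())
    print(round(z,4),tor(read_eef_pos()),f)
    if f[2]>9: break
print(read_time_s())
E
```

```text
0.1088 [-0.0002 -0.0017  0.1086] [-0.2405  0.0338  0.4449]
0.1068 [-0.0002 -0.0021  0.1066] [-0.7814  0.292   0.5554]
0.1048 [-0.0001 -0.0021  0.1046] [ 1.0254 -0.1053  0.6206]
0.1028 [-0.0002 -0.0021  0.1026] [ 0.2467  0.0363 -1.0824]
0.1008 [-0.0002 -0.002   0.1006] [-0.2188 -0.3341 -0.0688]
0.0988 [-0.0002 -0.0021  0.0986] [ 0.1714 -0.0851 -0.8601]
0.0968 [-0.0001 -0.0021  0.0966] [-0.7573  0.8864 -0.6135]
0.0948 [-0.0002 -0.002   0.0946] [-0.1359  0.9133 -0.3712]
0.0928 [-0.0001 -0.002   0.0926] [0.1954 1.0219 0.1297]
0.0908 [-0.0002 -0.0021  0.0906] [ 0.2723 -0.0527  0.4414]
0.0888 [-0.0002 -0.002   0.0886] [0.0613 0.5046 0.3013]
0.0868 [ 0.0004 -0.0019  0.0871] [-0.2409  0.2936  1.2364]
0.0848 [ 0.0004 -0.0019  0.0854] [-0.9668 -0.647   4.7471]
0.0828 [ 0.0004 -0.0019  0.0832] [ 0.0002 -0.6066  4.4292]
13.7083
```

```bash
python3 - <<'E'
from h import *
np.set_printoptions(precision=4,suppress=True)
a=save("wrist","w3.png")
s=save("scene","s3.png")
w=cv2.resize(cv2.convertScaleAbs(a[130:340,230:430,::-1],alpha=1.8,beta=15),None,fx=2,fy=2)
px=proj("scene",[R(0,0,.105),R(0,0,0)]);print(px,read_ft_force(),read_eef_pos())
x,y=px[0].astype(int)
c=cv2.resize(cv2.convertScaleAbs(s[y-60:y+45,x-50:x+50,::-1],alpha=1.8,beta=15),(400,420),interpolation=cv2.INTER_CUBIC)
cv2.imwrite("pics/m3.png",np.hstack([w,c]))
E
```

```text
[[330.6496 203.0968]
 [329.3805 232.8542]] [-0.4958 -0.6456  4.4763] [0.6041 0.0236 0.0832]
```

View pics/m3.png

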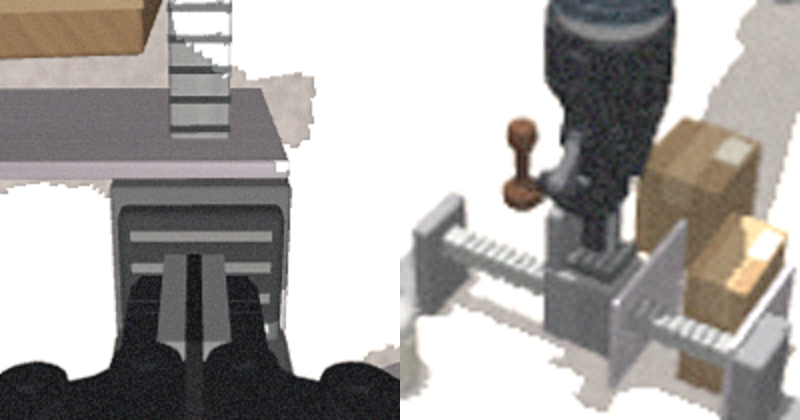

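The fingertip is on the key (wrist crop (193,255); the scene crop shows the same), just short of the wall. Contact began at TCP z ≈ 0.0865, lower than the stated 19 mm tip offset predicts. I'll go by force: press to the bottom, then slide.

```bash
python3 - <<'E'
from h import *
np.set_printoptions(precision=4,suppress=True)
Q=q(PHI+np.pi/2); y0=-.002
z=.0832
while z>.071:
    z-=.0015
    movel(R(0,y0,z),Q,.03)
    f=np.array(read_ft_force())
    print(round(z,4),tor(read_eef_pos()),f)
    if f[2]>9: break
y=y0
if f[2]>9:
  for y in(-.006,-.010,-.018,-.026):
    movel(R(0,y,z),Q,.04)
    f=np.array(read_ft_force()); print(y,tor(read_eef_pos()),f@np.r_[EX,0],f@np.r_[EY,0],f[2])
    if abs(f[:2]@EY)>15: break
print(read_time_s())
E
```

```text
0.0817 [ 0.0004 -0.0019  0.082 ] [-0.1129 -0.276   4.7651]
0.0802 [ 0.0005 -0.0019  0.0816] [-1.9272 -0.2403  9.5485]
-0.006 [ 0.0005 -0.0052  0.0816] -1.5149181575730255 -0.020075930621913686 8.56173031245748
-0.01 [ 0.0005 -0.0091  0.0816] -1.8131006427022498 -0.2489745970931282 9.046716099327744
-0.018 [ 0.0005 -0.0175  0.0816] -1.8481613759459716 0.4712450591313665 9.778399512023164
-0.026 [ 0.0005 -0.0256  0.0816] -1.4473015113409273 0.18602872627803396 9.878148401677747
15.5083
```

```bash
python3 - <<'E'
from h import *
np.set_printoptions(precision=4,suppress=True)
for c in("scene","wrist"):
    P=camera_params(c); (save(c,c+"4.png"))
    for n,z in(("key_top",.097),("stop_face",.04)):
        for r in tip_of(c,n)[:1]: print(c,n,np.round(r["at"],1),round(r["confidence"],2),tor(onz(c,r["at"],z,P)))
a=cv2.imread("pics/wrist4.png");s=cv2.imread("pics/scene4.png")
w=cv2.resize(cv2.convertScaleAbs(a[100:340,230:430],alpha=1.6),None,fx=2,fy=2)
x,y=proj("scene",[R(0,-.02,.105)])[0].astype(int)
c=cv2.resize(cv2.convertScaleAbs(s[y-60:y+60,x-50:x+50],alpha=1.8,beta=15),(400,480),interpolation=cv2.INTER_CUBIC)
cv2.imwrite("pics/m4.png",np.hstack([w,c]))
E
```

```text
scene key_top [324.5 200.1] 0.56 [-0.0106 -0.0238  0.097 ]
scene stop_face [346.3 205.7] 0.56 [-0.0814  0.0065  0.04  ]
wrist key_top [327.7 268.6] 0.58 [ 0.001  -0.0216  0.097 ]
wrist stop_face [211.9 187.3] 0.97 [-0.0675  0.0008  0.04  ]
```

View pics/m4.png

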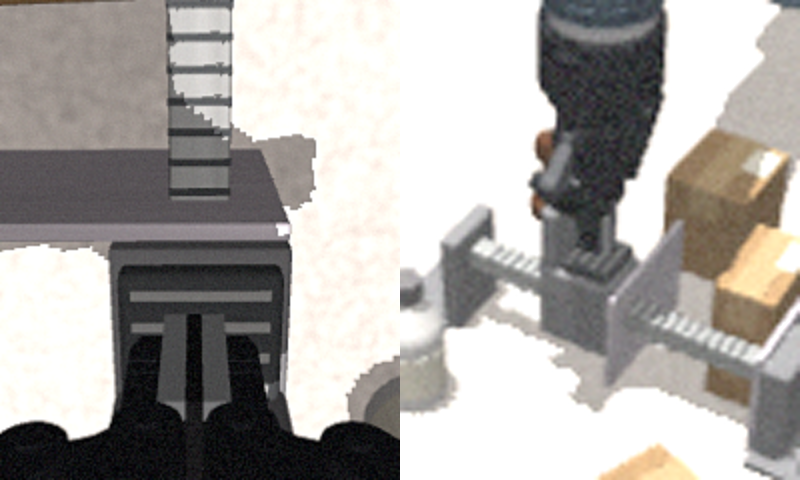

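The stop is moving with the finger: the stop face is now at rail y ≈ 0.001. I'll continue to the foot.

```bash
python3 - <<'E'
from h import *
np.set_printoptions(precision=4,suppress=True)
Q=q(PHI+np.pi/2); z=.0802
for y in(-.05,-.07,-.078,-.082,-.086,-.089,-.092,-.095,-.098,-.101,-.104):
    movel(R(0,y,z),Q,.05)
    f=np.array(read_ft_force()); fy=f[:2]@EY; p=tor(read_eef_pos()); print(y,p,f[:2]@EX,fy,f[2])
    if abs(fy)>12: break
P=camera_params("wrist");read_camera("wrist")
for n,zz in(("key_top",.097),("stop_face",.04)):
    for r in tip_of("wrist",n)[:1]: print(n,np.round(r["at"],1),round(r["confidence"],2),tor(onz("wrist",r["at"],zz,P)))
print(read_time_s())
E
```

```text
-0.05 [ 0.0006 -0.0501  0.0816] -1.641034171939888 -0.3013689745341252 10.226542992985323
-0.07 [ 0.0006 -0.0703  0.0816] -1.2678925958429637 -0.5867345292293619 10.736801482367506
-0.078 [ 0.0007 -0.078   0.0816] -1.9227174900049486 -0.3968235911799641 10.382687207024986
-0.082 [ 0.0006 -0.0815  0.0816] -1.782321399440596 0.7199947710450766 9.739834611761696
-0.086 [ 0.0006 -0.0854  0.0816] -1.8227053128420692 0.5100379304098018 9.063062361374048
-0.089 [ 0.0007 -0.0874  0.0816] -0.5791629163018517 1.763448953871892 9.26770248487482
-0.092 [ 0.0009 -0.0886  0.0816] -0.7770602722935498 3.271821902875561 8.61097209462828
-0.095 [ 0.0012 -0.091   0.0816] -1.0782701119746638 3.593386634777483 7.824360641432104
-0.098 [ 0.0013 -0.0933  0.0816] -0.5190031102192945 5.309008462736762 6.405447659235557
-0.101 [ 0.0013 -0.0933  0.0816] -1.1322704942930957 8.573327645964108 7.266214445486226
-0.104 [ 0.0013 -0.0932  0.0817] -0.52096500759827 11.30273139588872 6.803397095150985
key_top [326.2 257.5] 0.63 [ 0.001  -0.0839  0.097 ]
stop_face [206.9 179.8] 0.84 [-0.0694 -0.0623  0.04  ]
19.45
```

The stop is fully back: the key is at rail y -0.084, so jaw ≈ 0.110, with the wall reaction rising. I'll ease off, lift straight up and check the jaw while moving to the near side of the carton.

```bash
python3 - <<'E'
from h import *
np.set_printoptions(precision=4,suppress=True)
Q=q(PHI+np.pi/2)
movel(R(0,-.0945,.0802),Q,.05); f=np.array(read_ft_force());print(f[:2]@EY,f[2])
movel(R(0,-.0935,.20),Q,.10)
best=min((PHI,PHI+np.pi),key=lambda a:abs(inverse_kinematics(R(-.21,-.004,.20),q(a))[6]))
print(best,inverse_kinematics(R(-.21,-.004,.20),q(best)),inverse_kinematics(R(-.21,-.004,.028),q(best)))
move_ptp(R(-.212,-.004,.20),q(best)); move_gripper(.03)
print(read_time_s(),tor(read_eef_pos()),read_finger_gap())
for c in("scene","top","wrist"):
    P=camera_params(c); save(c,c+"5.png")
    for n,z in(("key_top",.105),("stop_face",.04),("carton",0),("filed",0)):
        for r in tip_of(c,n)[:1]: print(c,n,np.round(r["at"],1),round(r["confidence"],2),tor(onz(c,r["at"],z,P)))
E
```

```text
1.4094229159702998 6.881654557480907
2.9745926535897933 [ 0.2046 -0.0694 -0.4284  2.1575 -0.0332  1.0475  1.1976] [ 0.169   0.2484 -0.4384  2.2911  0.1775  0.6323  1.0025]
22.775 [-0.2118 -0.004   0.2   ] 0.030309603022163144
scene key_top [304.6 191.7] 0.64 [-0.0048 -0.0806  0.105 ]
scene stop_face [324.5 199.1] 0.62 [-0.0747 -0.0594  0.04  ]
scene carton [351.5 202. ] 0.76 [-0.1474 -0.0078  0.    ]
scene filed [358.8 231.3] 0.6 [-0.0468  0.0653  0.    ]
top key_top [347.9 214.3] 0.61 [-0.0012 -0.094   0.105 ]
top stop_face [333.2 238.2] 0.92 [-0.0659 -0.0635  0.04  ]
top carton [308.2 265.1] 0.83 [-0.1502 -0.0023  0.    ]
wrist carton [324.9 226.4] 0.91 [-0.1489 -0.0061  0.    ]
wrist filed [387.1 305.4] 0.88 [-0.046   0.0688  0.    ]
```

View pics/wrist5.png

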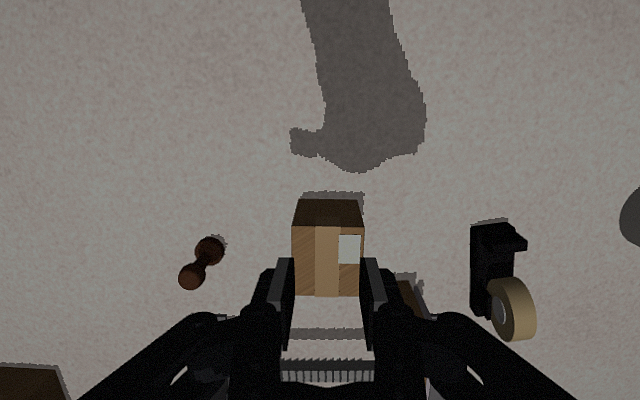

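The wrist view shows the carton at (328,245), centred between the finger columns (285 and 370), with the stamp at (200,262) and the tape at (495,270) both clear. The jaw reads ≈ 0.110 with the key up. Next I'll descend and push.

```bash
python3 - <<'E'
from h import *
np.set_printoptions(precision=4,suppress=True)
Q=q(PHI+np.pi); yc=-.005
fr=lambda:(lambda f:(round(f[:2]@EX,1),round(f[:2]@EY,1),round(f[2],1)))(np.array(read_ft_force()))
ok=True
for z in(.10,.07,.05,.038,.028):
    movel(R(-.212,yc,z),Q,.10); f=fr(); print(z,tor(read_eef_pos()),f)
    if max(map(abs,f))>5: ok=False;break
if ok:
  for x in(-.19,-.17,-.14,-.11,-.10,-.096,-.092,-.089,-.086,-.083,-.080,-.077,-.074):
    movel(R(x,yc,.028),Q,.05); f=fr(); print(x,tor(read_eef_pos()),f)
    if f[0]<-7: break
print(read_time_s())
for c in("top","wrist"):
    P=camera_params(c); save(c,c+"6.png")
    for n,z in(("stop_face",.04),("carton",0),("filed",0)):
        for r in tip_of(c,n)[:1]: print(c,n,np.round(r["at"],1),round(r["confidence"],2),tor(onz(c,r["at"],z,P)))
E
```

```text
0.1 [-0.2114 -0.0047  0.1005] (np.float64(-1.1), np.float64(0.1), np.float64(0.1))
0.07 [-0.212  -0.0049  0.0701] (np.float64(0.1), np.float64(-1.0), np.float64(0.1))
0.05 [-0.2122 -0.005   0.0501] (np.float64(-0.2), np.float64(-0.1), np.float64(-0.1))
0.038 [-0.2123 -0.0051  0.0381] (np.float64(-0.1), np.float64(0.8), np.float64(0.5))
0.028 [-0.2124 -0.0051  0.028 ] (np.float64(0.3), np.float64(-0.2), np.float64(0.4))
-0.19 [-0.1895 -0.0049  0.028 ] (np.float64(-0.3), np.float64(0.0), np.float64(-0.2))
-0.17 [-0.1689 -0.0048  0.0281] (np.float64(-0.8), np.float64(0.5), np.float64(-0.9))
-0.14 [-0.139  -0.0048  0.0282] (np.float64(-0.9), np.float64(-0.0), np.float64(0.1))
-0.11 [-0.109  -0.0049  0.0282] (np.float64(-0.3), np.float64(-0.2), np.float64(-0.2))
-0.1 [-0.099  -0.0049  0.0282] (np.float64(0.0), np.float64(-0.1), np.float64(-0.7))
-0.096 [-0.0958 -0.005   0.0279] (np.float64(-0.7), np.float64(0.0), np.float64(0.7))
-0.092 [-0.0919 -0.0051  0.0279] (np.float64(-1.5), np.float64(-0.0), np.float64(-1.1))
-0.089 [-0.0887 -0.005   0.0279] (np.float64(-1.6), np.float64(0.8), np.float64(-1.2))
-0.086 [-0.0869 -0.0052  0.0277] (np.float64(-3.9), np.float64(-0.8), np.float64(1.4))
-0.083 [-0.0871 -0.0052  0.0274] (np.float64(-9.7), np.float64(-0.3), np.float64(5.8))
30.2333
top carton [316.3 230.2] 0.36 [-0.0469 -0.0115  0.    ]
top filed [288.7 228.6] 0.61 [-0.0533  0.0693  0.    ]
wrist stop_face [209.  306.3] 0.74 [-0.0685 -0.0628  0.04  ]
wrist carton [330.6 305.3] 0.75 [-0.0421 -0.0029  0.    ]
wrist filed [449.9 301. ] 0.69 [-0.0449  0.071   0.    ]
```

The carton met the bar at TCP x -0.087, with the force rising sharply. I'll back off, lift clear and check.

```bash
python3 - <<'E'
from h import *
np.set_printoptions(precision=4,suppress=True)
Q=q(PHI+np.pi)
movel(R(-.14,-.005,.028),Q,.08); movel(R(-.17,-.005,.20),Q,.15); movel(R(-.21,-.005,.28),Q,.2)
print(read_time_s())
for c in("top","scene","wrist"):
    P=camera_params(c); save(c,c+"7.png")
    for n,z in(("stop_face",.04),("key_top",.105),("carton",0),("filed",0)):
        for r in tip_of(c,n)[:1]: print(c,n,np.round(r["at"],1),round(r["confidence"],2),tor(onz(c,r["at"],z,P)))
a=cv2.imread("pics/top7.png")[150:290,220:400];s=cv2.imread("pics/scene7.png")[150:290,240:420]
cv2.imwrite("pics/m7.png",np.hstack([cv2.resize(cv2.convertScaleAbs(i,alpha=1.4),(400,311)) for i in(a,s)]))
E
```

```text
33.4083
top stop_face [334.5 239.5] 0.59 [-0.069  -0.0676  0.04  ]
top key_top [347.3 214.8] 0.76 [-0.0027 -0.0925  0.105 ]
top carton [314.3 228.6] 0.61 [-0.0431 -0.005   0.    ]
top filed [288.6 227.3] 0.68 [-0.0496  0.0702  0.    ]
scene stop_face [326.4 200.4] 0.75 [-0.0725 -0.0519  0.04  ]
scene carton [337.1 223.5] 0.82 [-0.0432  0.0002  0.    ]
scene filed [361.3 229.6] 0.65 [-0.0564  0.0682  0.    ]
wrist key_top [462.2 234.7] 0.56 [-0.1479  0.1363  0.105 ]
wrist carton [326.8 274.9] 0.85 [-0.0402 -0.0049  0.    ]
wrist filed [379.2 269.8] 0.92 [-0.0482  0.0693  0.    ]
```

View pics/m7.png

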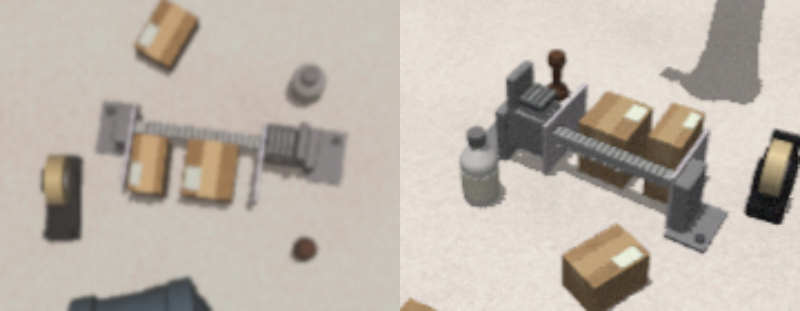

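The picture shows the stop against the end foot, and the carton (top crop (210,168)) square against the bar beside the untouched filed carton. Nothing else has moved.

```bash
python3 -c "
from bench import *
print(sign_off())"
```

```text
the job is handed in; nothing more can be done
None
```

The job is done and handed in: I pressed the release key, slid the stop back to the end foot, let the key spring up, and pushed the carton straight into the bay against the bar in about 33 s; nothing else visibly moved.

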